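# Drop the caught crucible tray onto its locating pin

## Robot

A 6-joint arm with a two-finger parallel gripper is mounted at the origin on the work surface. World frame = base frame: x ahead of the robot, y to its left, z up, the work surface at z = 0. Lengths are in m, angles in rad, forces in N, time in s.
With the tool pointing down it reaches from about 0.35 to 0.85 m from the base axis. Payload 8.1 kg.
Tool frame: the origin (TCP) lies midway between the tips of the shut fingers; the grasp point (between the pads) lies 19 mm behind it; z points along the fingers, y is the line along which they close (so a half turn about z gives the same grasp; the last joint's range is limited). The gripper opens to 85 mm and grips with 20 to 120 N. Pads are 22 mm wide; open, the fingers measure 114 mm over their backs; the gripper's body (76 mm by 85 mm) begins 54 mm behind the grasp point. The pads swing forward as they close: fully open they stand 13 mm farther back than shut.
Start: joints at [-0.085, 0.13, 1.488, -0, 1.523, -0.085], TCP at [0.6, 0, 0.231] pointing down, gripper open.
Joint ranges: [-2.96, 2.96], [-0.89, 2.26], [0.02, 2.5], [-1.34, 4.48], [0, 2.73], [-2.66, 2.66]. Speed limits (rad/s): [2.39, 2.39, 2.79, 3.14, 3.14, 3.14].

## Interface

Orientations are given as a unit quaternion [x, y, z, w].
In Python, from plant import readout, eyes, ticket gives the robot as it stands.
- The arm moves only by the tool step_arm, never from a script. Its argument "moves" is a list of rows, each a list of 4 numbers: the shift along the tool's x, y, z scaled (see below), then the turn about the tool's z scaled (see below). A call has 1 to 10 rows; each row is the pose to reach, as a shift and turn from the pose commanded when the call began, along the tool's axes at that moment; what a row does not reach only later rows make up. The controller multiplies each number of a shift by 100 mm and each number of a turn by 2 rad. A row lasts 1/8 s, in which the tool goes at most 62.5 mm and 10.7 degrees, less where a joint would pass 70% of its speed; a pose out of reach is approached as far as the arm can. A call with a number of a shift or a turn outside -1 to 1 is refused whole. A call with a gripper value outside its range is refused whole. "gripper" is the closure, from -1 (fully open) to 1 (shut), so that 0 is half open, set as the call begins (left out, the last holds). The fingers move at their own pace and stop on an object; the grip force is fixed at half the most. Time passes only in rows, so rows that repeat a pose let the fingers close. It gives the time, the measured TCP pose, the force, the opening and the grip force at its end, in the units of the state.
- readout.read_state(): the state, without advancing time (a new reading comes with each control period).
- eyes.camera(name): name is "scene" or "side" or "wrist"; returns a dict with "pixels" (420x560x3 uint8, blue, green, red), "range_z" (420x560 float32, m along the optical axis (not along the pixel's ray), 0 where there is no reading), "camera_matrix" (3x3 intrinsics, pixels), "distortion" ([k1, k2, p1, p2, k3] as OpenCV has them; the pictures are not rectified), "rvec" (rotation vector, rad) and "tvec" (3), from world to camera coordinates, as OpenCV has them; the wrist camera has in their place "hand_eye" (4x4, takes a point from camera to tool coordinates, whose origin is the TCP and whose axes are the flange's). Camera axes: x right, y down, z forward; pixel columns grow to the right and rows downward; lengths in m; the calibration is good to about 2 mm. A picture is of the moment at which its call begins: read the wrist's pose just before it.
- ticket.close_job(): hands the job in; it is judged then, once.
The state is a dict: "clock": time; "qpos": joint angles; "joint_vel": joint speeds; "joint_efforts": joint torques, N m; "eef_pos": TCP position; "orientation": TCP orientation; "ft_force": force on the tool from outside, world axes, zero at the start; "torque": the same for the moment, N m; "width": finger opening in m; "finger_force": force on a finger pad.
Only numpy, scipy, OpenCV 4.12 (cv2) and the standard library are available. Lean on these libraries where they do the work, as an engineer would, in place of code of your own. Each camera call takes 0.05 s, during which the arm holds its last target. There are 200 camera calls.

## Task

Of the two round crucible trays, one lies flat on its stand and the other is hung up, leaning on the locating pin of its own stand. Nudge the leaning tray sideways, without lifting it off the stand, until its centre hole drops over the pin and it lies flat, then let go. Leave the tray that is already seated where it is.

Things in the scene. Friction and masses are not known exactly. Their poses are not given: they have to be found in the camera images.
- tray: the leaning tray: round, open, steel, 110 mm outer diameter, 22 mm high, rim 4 mm, floor 5 mm thick with a 36 mm centre hole; 0.35 kg. Origin: centre of its underside; z up out of it. At first the hole is 30 to 40 mm beside the pin: the floor rests on the pin's top, the opposite edge (low side) on the stand, leaning about 14 degrees. Pushed at the low side towards the pin it slides, then drops.
- stand: the fixed stand under the leaning tray: round grey base, 200 mm diameter, 10 mm thick, on the bench, with an upright pin of 16 mm diameter at its centre whose chamfered top is 20 mm above the base (30 mm above the bench). Origin: centre of the base's underside, at bench level on the pin's axis; z up. Its yaw means nothing. The tray fits the pin with 10 mm play all round.
- tray_b: an identical tray already seated flat over the pin of a second, identical stand beside the first. Origin: centre of its underside, 10 mm above the bench. To be left alone.
Things that resemble listed ones, but are neither listed nor needed, are in the scene too. Leave any purple look-alike of the stand alone. Leave any purple look-alike of the tray alone.

How it is judged:
At the end, for the whole second after the job is handed in: The tray that was leaning lies at rest flat on its stand (tilt under 3.4 degrees, underside within 3 mm of the base) with its hole over the pin (centre within 13 mm of the pin's axis, which is the whole play), and the other tray is within 12 mm of where it was (horizontal distance between tray and stand below 0.013 m and z of tray in the frame of stand below 0.013 m and angle between tray's own z axis and vertical below 0.06 rad and linear speed of tray below 0.02 m/s and distance of tray_b from where it was at the start of the episode below 0.012 m); the robot touches nothing.
It fails at once if the leaning tray is lifted off its stand (underside centre more than 50 mm above the bench) (z of tray in the frame of stand above 0.05 m).
It fails at once if the already seated tray is shifted by more than 12 mm or tipped by more than 15 degrees (distance of tray_b from where it was at the start of the episode above 0.012 m or angle between tray_b's own z axis and vertical above 0.26 rad).
It also fails if it takes over 29 s, if anything falls off the work surface, if the arm or the gripper's body presses on something with over 40 N, if the wrist force passes 120 N, or if a joint passes its speed limit or range.

## Working session

There is one attempt and no reset: what is moved stays moved. The work goes in short steps, Python scripts to look and compute and a tool call to move; the robot and the scene stay as the last step left them, time stands still between calls to the robot, and variables do not carry over. Pictures are saved under pics/ and viewed, at most 10 in all, crops included, and the job is handed in when it is done.

Besides the shell and the picture viewer there is one more tool, called after ">>>" as a command line: name --pt "numbers of a row" for each row, then --argument value for the rest. step_arm: Moves the arm, as the interface text tells. Shifts and turns lie within -1 to 1; 1 stands for 100 mm of shift or 2 rad of turn. Its arguments: {"type":"object","properties":{"moves":{"type":"array","items":{"type":"array","items":{"type":"number","minimum":-1,"maximum":1}}},"gripper":{"type":"number"}},"required":["moves"]}

```bash
mkdir -p pics
cat > h.py <<'E'
import cv2, numpy as np
from plant import readout, eyes, ticket
def cloud(c):
    z=c["range_z"].astype(float); K=c["camera_matrix"]; h,w=z.shape
    u,v=np.meshgrid(np.arange(w),np.arange(h))
    p=cv2.undistortPoints(np.stack([u,v],-1).reshape(-1,1,2).astype(np.float64),np.array(K,float),np.array(c["distortion"],float)).reshape(h,w,2)
    P=np.dstack([p*z[...,None],z])
    R=cv2.Rodrigues(np.array(c["rvec"],float))[0]; t=np.array(c["tvec"],float).ravel()
    return (P-t)@R, z>0
E
python3 - <<'E'
from h import *
a=eyes.camera("scene");b=eyes.camera("side")
np.savez("v.npz",**{n+k:np.array(x[k]) for n,x in(("a",a),("b",b)) for k in x})
cv2.imwrite("pics/a.png",a["pixels"]);cv2.imwrite("pics/b.png",b["pixels"])
s=readout.read_state();print(s["clock"],s["eef_pos"],s["orientation"])
E
```

```text
0.1 [5.99481044e-01 7.76285131e-05 2.30342190e-01] [ 7.07110712e-01  7.07102322e-01 -5.47725849e-04 -6.68852450e-04]
```

View pics/a.png

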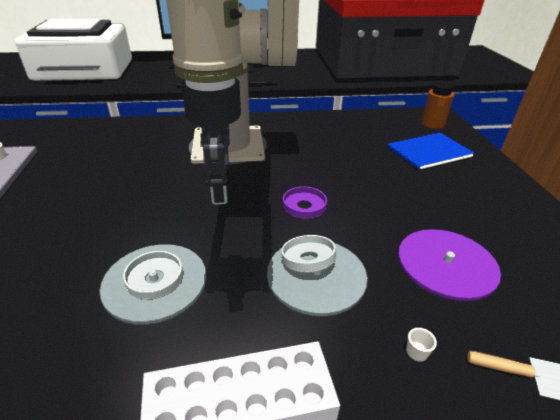

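View pics/b.png

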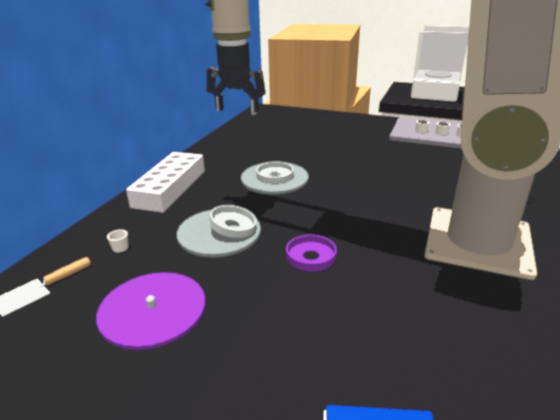

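The scene view shows the seated tray at about (153,275) and the leaning one at (308,255) on the stand centred at about (317,275). The purple look-alikes are at (305,203) and (449,262). The side view agrees: leaning tray at (233,222), seated tray at (275,172).

```bash
cat > m.py <<'E'
from h import *
def meas(c,box):
    P,ok=cloud(c); u0,v0,u1,v1=box
    m=np.zeros(ok.shape,bool); m[v0:v1,u0:u1]=1
    px=c["pixels"].astype(int); g=(px.min(2)>60)&(px.max(2)-px.min(2)<60)
    m&=ok&g
    B=P[m&(P[...,2]>.006)&(P[...,2]<.013)]
    (cx,cy),r=cv2.minEnclosingCircle(B[:,:2].astype(np.float32))
    T=P[m&(P[...,2]>.018)&(P[...,2]<.08)]
    (tx,ty),tr=cv2.minEnclosingCircle(T[:,:2].astype(np.float32))
    # hull of tray points: tilt from plane fit of upper points by direction
    print("stand",cx,cy,r,"tray",tx,ty,tr,len(T))
    for k in range(8):
        a=k*np.pi/4; d=(T[:,:2]-[tx,ty])@[np.cos(a),np.sin(a)]
        q=T[d>tr-.010]; print(int(np.degrees(a)),np.round(q[:,2].max(),4) if len(q) else None,end="; ")
    print()
E
python3 - <<'E'
from m import *
d=np.load("v.npz")
for n,bx in(("a",[(262,232,375,315),(95,240,212,322)]),("b",[(170,200,266,255),(235,158,312,195)])):
    c={k[1:]:d[k] for k in d if k[0]==n}
    for b in bx: meas(c,b)
E
```

```text
stand 0.5810987949371338 0.17490032315254211 0.10063529014587402 tray 0.547111988067627 0.16154122352600098 0.05662401765584946 1492
0 0.0577; 45 0.0582; 90 0.0528; 135 0.0453; 180 0.0378; 225 0.0362; 270 0.0458; 315 0.0535; 
stand 0.5652619004249573 -0.14647822082042694 0.10217420011758804 tray 0.5651748776435852 -0.14466138184070587 0.05595676600933075 884
0 0.0346; 45 0.0338; 90 0.0332; 135 0.0335; 180 0.0332; 225 0.0333; 270 0.0334; 315 0.0346; 
stand 0.6299325227737427 0.15254420042037964 0.1574440598487854 tray 0.5437498092651367 0.1635126769542694 0.05674003064632416 1124
0 0.0596; 45 0.0603; 90 0.058; 135 0.0476; 180 0.0386; 225 0.0372; 270 0.0466; 315 0.0542; 
stand 0.5649653077125549 -0.1437923163175583 0.10149131715297699 tray 0.563789427280426 -0.1426636278629303 0.05892946571111679 424
0 0.0334; 45 0.0349; 90 0.0358; 135 0.0358; 180 0.0353; 225 0.0345; 270 0.0348; 315 0.0349;
```

Run:
```python
from m import *
d=np.load("v.npz")
for n,b in(("a",(275,180,335,222)),("b",(278,230,345,275))):
    c={k[1:]:d[k] for k in d if k[0]==n}
    P,ok=cloud(c);px=c["pixels"].astype(int); m=np.zeros(ok.shape,bool);m[b[1]:b[3],b[0]:b[2]]=1
    m&=ok&(px[...,0]-px[...,1]>50)
    Q=P[m]; print(cv2.minEnclosingCircle(Q[:,:2].astype(np.float32)),Q[:,2].max())
```

```text
((0.3277715742588043, 0.1946687549352646), 0.07301401346921921) 0.023793102799756955
((0.3456242084503174, 0.17233702540397644), 0.07524894177913666) 0.025571047172650768
```

>>> step_arm --pt "0.4 -0.4 0.4 -0.09" --pt "0.8 -0.8 0.8 -0.175" --pt "1 -1 1 -0.175" --pt "1 -1 1 -0.175" --pt "1 -1 1 -0.175" --gripper 1

```text
clock: 0.72
eef_pos: [0.5007, 0.0999, 0.1319]
orientation: [0.573, 0.82, 0.0, 0.0]
ft_force: [0.4, 0.6, 0.4]
width: -0.0001
finger_force: 0.0
```

>>> step_arm --pt "0.43 -0.19 0 0" --pt "0.43 -0.19 0.3 0" --pt "0.43 -0.19 0.6 0" --pt "0.43 -0.19 0.6 0"

```text
clock: 1.23
eef_pos: [0.467, 0.133, 0.0703]
orientation: [0.574, 0.819, -0.001, -0.001]
ft_force: [-0.1, -0.4, -0.6]
width: -0.0002
finger_force: 0.0
```

Run:
```python
from m import *
s=readout.read_state();print(s["clock"],s["eef_pos"],s["ft_force"],s["width"])
a=eyes.camera("scene");b=eyes.camera("side")
im=np.hstack([cv2.resize(a["pixels"][180:330,230:390],None,fx=2.4,fy=2.4),cv2.resize(b["pixels"][120:270,160:320],None,fx=2.4,fy=2.4)])
cv2.imwrite("pics/c.png",im)
```

```text
1.225 [0.46702543 0.13302259 0.07029994] [-0.1317348  -0.43512873 -0.56836208] -0.00016384416001368653
```

View pics/c.png

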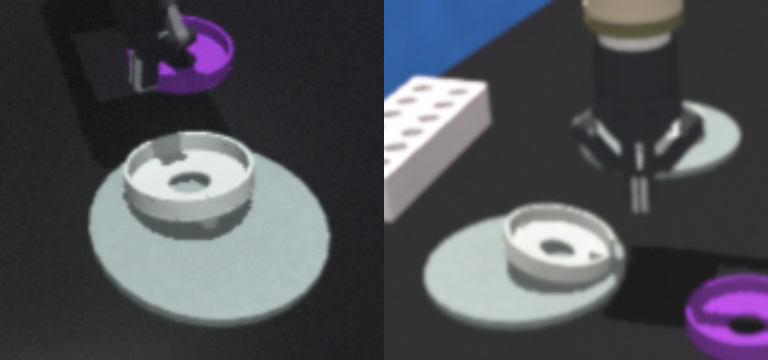

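The shut fingers stand clear of the tray's low side (left crop at (145,80), right crop at (638,205)), with the pin glimpsed under the high side at (208,218). I'll go down and push slowly.

>>> step_arm --pt "0 0 0.25 0" --pt "0 0 0.5 0" --pt "0 0 0.5 0" --pt "0 0.05 0.5 0" --pt "0 0.1 0.5 0" --pt "0 0.13 0.5 0" --pt "0 0.16 0.5 0" --pt "0 0.16 0.5 0"

```text
clock: 2.33
eef_pos: [0.4826, 0.1394, 0.0215]
orientation: [0.573, 0.819, -0.0, -0.0]
ft_force: [-3.2, -0.7, 2.8]
width: -0.0003
finger_force: 1.7
```

>>> step_arm --pt "0 0.02 0 0" --pt "0 0.04 0 0" --pt "0 0.06 0 0" --pt "0 0.08 0 0" --pt "0 0.1 0 0" --pt "0 0.12 0 0"

```text
clock: 3.08
eef_pos: [0.4938, 0.1435, 0.0213]
orientation: [0.573, 0.819, -0.0, 0.0]
ft_force: [-2.6, -0.7, 4.2]
width: 0.0001
finger_force: 2.0
```

Run:
```python
from m import *
a=eyes.camera("scene");b=eyes.camera("side")
im=np.hstack([cv2.resize(a["pixels"][180:330,230:390],None,fx=2.4,fy=2.4),cv2.resize(b["pixels"][120:270,160:320],None,fx=2.4,fy=2.4)])
cv2.imwrite("pics/d.png",im)
meas(a,(262,232,375,315))
```

```text
stand 0.5803800225257874 0.1746915727853775 0.10053243488073349 tray 0.5508530139923096 0.16198837757110596 0.06519979238510132 1558
0 0.0623; 45 0.0609; 90 0.0528; 135 None; 180 0.0465; 225 0.0492; 270 None; 315 0.0547;
```

View pics/d.png

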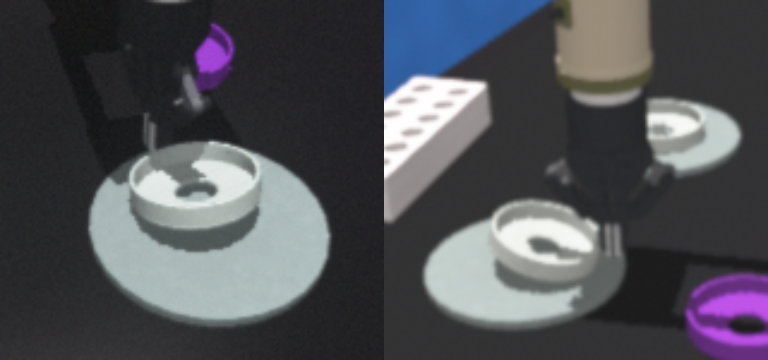

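The fingers touch the rim's low side (left crop (150,150)). The tray has slid a little and still leans, so I'll continue.

>>> step_arm --pt "0 0.02 0 0" --pt "0 0.04 0 0" --pt "0 0.06 0 0" --pt "0 0.08 0 0" --pt "0 0.1 0 0" --pt "0 0.1 0 0"

```text
clock: 3.92
eef_pos: [0.5034, 0.147, 0.0212]
orientation: [0.573, 0.819, 0.0, 0.0]
ft_force: [-0.5, 0.5, 0.6]
width: 0.0002
finger_force: 0.0
```

Run:
```python
from m import *
a=eyes.camera("scene");b=eyes.camera("side")
im=np.hstack([cv2.resize(a["pixels"][180:330,230:390],None,fx=2.4,fy=2.4),cv2.resize(b["pixels"][120:270,160:320],None,fx=2.4,fy=2.4)])
cv2.imwrite("pics/e.png",im)
meas(a,(262,232,375,315))
```

```text
stand 0.5809174180030823 0.1741432100534439 0.10066980123519897 tray 0.5640138983726501 0.16405931115150452 0.06783559918403625 848
0 0.0337; 45 0.0339; 90 0.0332; 135 None; 180 0.0543; 225 0.0543; 270 None; 315 0.0213;
```

View pics/e.png

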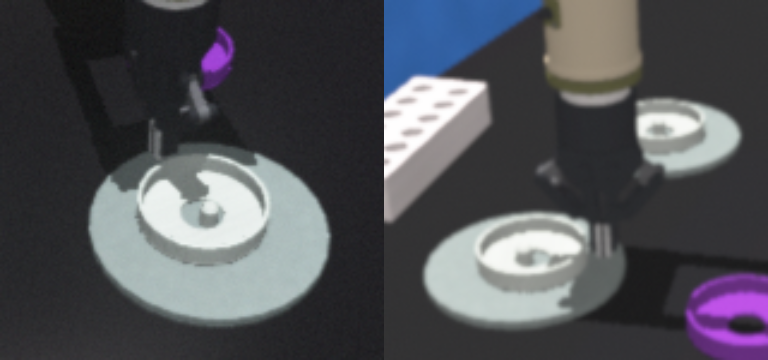

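It has dropped flat, with the pin showing through the hole at (209,210) and the rim at 0.034 m. I'll centre it a few mm more for margin, then back away.

>>> step_arm --pt "0 0.02 0 0" --pt "0 0.04 0 0" --pt "0 0.06 0 0" --pt "0 0.06 0 0" --pt "0 -0.1 0 0" --pt "0 -0.25 0 0" --pt "0 -0.25 0 0" --pt "0 -0.25 -0.4 0" --pt "0 -0.25 -0.9 0" --pt "0 -0.25 -0.9 0"

```text
clock: 5.28
eef_pos: [0.484, 0.1392, 0.1167]
orientation: [0.573, 0.819, 0.004, 0.004]
ft_force: [1.0, -0.2, 0.7]
width: -0.0002
finger_force: 0.0
```

Run:
```python
from m import *
a=eyes.camera("scene")
cv2.imwrite("pics/f.png",cv2.resize(a["pixels"][180:330,90:390],None,fx=2.4,fy=2.4))
meas(a,(262,232,375,315)); meas(a,(95,240,212,322))
```

```text
stand 0.5802817940711975 0.17564332485198975 0.10098987817764282 tray 0.5744388699531555 0.1697036474943161 0.05662385746836662 800
0 0.0339; 45 0.0341; 90 0.0338; 135 0.033; 180 0.0329; 225 0.0332; 270 0.0337; 315 0.0336; 
stand 0.5665935277938843 -0.14516408741474152 0.10134490579366684 tray 0.5659079551696777 -0.1453738659620285 0.05627734214067459 880
0 0.0334; 45 0.0334; 90 0.0328; 135 0.033; 180 0.0333; 225 0.0333; 270 0.0342; 315 0.0342;
```

View pics/f.png

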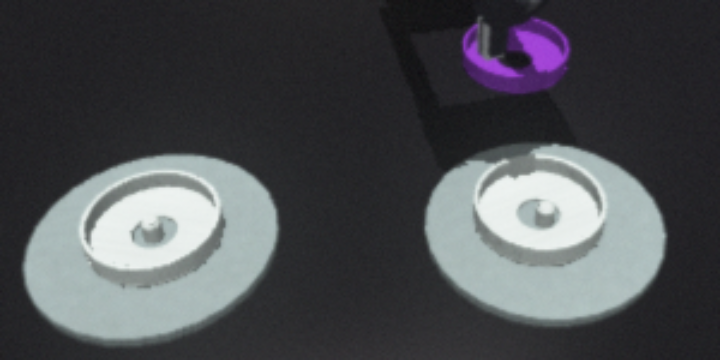

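Both trays lie flat over their pins, at (540,212) and (150,232). The moved tray is about 8 mm off its pin's axis, the rim is level at 0.033–0.034 m, and the robot is clear.

```bash
python3 -c "
from plant import ticket; print(ticket.close_job())"
```

```text
the job is handed in; nothing more can be done
None
```

The leaning tray now lies flat over its pin, about 8 mm off the pin's axis (limit 13 mm). The seated tray was left untouched and the job is handed in, though close_job() returned no verdict.

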